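# Slacken the lens retaining ring by two counted turns

## Task

The inspection lens standing face up on the desk has to have its front element taken out later: slacken its knurled retaining ring by rolling it round with a fingertip, anticlockwise seen from above. Bring the red mark on the ring round to the yellow index line, then count exactly two more full turns and leave the mark at the index line again. Press gently, keep off the glass, do not lift, tip or shove the lens head, leave the things beside it alone and move clear at the end.

Things in the scene. Friction and masses are not known exactly. Their poses are not given: they have to be found in the camera images.
- lens_head: Inspection lens head standing loose and face up on the desk, grey and black, about 1.2 kg, 116 mm across its foot flange and 79 mm high. Origin at the centre of its underside, z up. From the foot up: flange 10 mm thick, barrel 80 mm across, black shoulder 108 mm across with its top at 58 mm, then the retaining ring.
- ring_top (a point): Centre of the ring's flat top face, on the optical axis, 78.5 mm above the lens head's underside (open air over the glass). The metal top face is a flat band from 27 mm to 40 mm radius about this point. The ring's knurled side (36 fine vertical ribs) is 42 mm in radius and the ring is 20 mm tall. It is captive: it stays at this height as it turns.
- index_line (a point): The yellow index line on the shoulder just outside the ring, 48 mm from the axis on the lens head's -x side. It belongs to the lens head and does not turn with the ring. White ticks stand every 30 degrees round the rest of the shoulder.
- ring_mark (a point): Middle of the red mark on the top face of the ring, 33.5 mm from the axis; it turns with the ring. One white rib stands below it on the knurled side. The ring's friction is 0.06 N m (about 2 N along the rim) and holds it where it is left; some 6 to 12 N of fingertip pressure on the top band carries it round by friction.
- retaining_ring (a joint): Ring angle on the lens head in rad, counted on through full turns, growing as it is slackened (anticlockwise from above). 0: red mark at the yellow index line for the first time; 6.28 and 12.57: there again after one and two full turns. Starts between -1.3 and -0.3 (17 to 75 degrees short of the line); tight stop at -1.5, free up to 20.
- front_glass: The bluish front glass inside the ring, 52 mm across, fixed in the lens head. Origin on the axis at its underside, 64 mm above the desk; its highest point is 10 mm below the ring's top face. Not to be touched.
- flux_pot: Small round jar, green lid, white bottom, 41 mm across and 29 mm high, loose beside the lens. Origin at the centre of its underside. Leave alone.
- glass_tape: Roll of pale tape lying flat, 60 mm across, 19 mm high, loose beside the lens. Origin at the centre of its underside. Leave alone.
- magnet: Silvery square block magnet 27 x 27 x 10 mm, loose beside the lens. Origin at the centre of its underside. Leave alone.

How it is judged:
On the way, in this order (a step that is already met when the one before it is completed fails the run):
1. the red mark has come round to the index line for the first time (value of joint retaining_ring above -0.05 rad), for 0.05 s.
2. one further full turn is done (value of joint retaining_ring above 6 rad), for 0.05 s.
3. the second full turn is done (value of joint retaining_ring above 12.2164 rad), for 0.05 s.
At the end, for the whole second after the job is handed in: The ring is at rest two full turns past the first time its red mark met the yellow index line, mark within 0.35 rad (20 degrees) of the line; the lens head stands upright where it was (index line within 20 mm of its start), and the jar, tape and magnet are within 20 mm of where they stood (value of joint retaining_ring between 12.2164 and 12.9164 rad and velocity of joint retaining_ring between -0.05 and 0.05 rad/s and distance of each of index_line, flux_pot, glass_tape, magnet from where it was at the start of the episode below 0.02 m and angle between lens_head's own z axis and vertical below 0.05 rad and linear speed of lens_head below 0.01 m/s); the robot touches nothing.
It fails at once if the ring is turned more than a third of a turn past the second full turn (value of joint retaining_ring above 14.6664 rad).
It fails at once if the glass is touched (contact force between anything else and front_glass above 0.5 N).
It fails at once if the lens head is lifted, tipped, or shoved or twisted more than 30 mm out of its place (height (world z) of lens_head above 0.008 m or angle between lens_head's own z axis and vertical above 0.12 rad or distance of index_line from where it was at the start of the episode above 0.03 m).
It fails at once if the lens head or its ring is pressed by the fingers with more than 60 N (contact force between the fingers and lens_head above 60 N).
It fails at once if the jar, tape roll or magnet is moved by more than 30 mm or picked up (distance of any of flux_pot, glass_tape, magnet from where it was at the start of the episode above 0.03 m).
It also fails if it takes over 64 s, if anything falls off the work surface, if the arm or the gripper's body presses on something with over 40 N, if the wrist force passes 120 N, or if a joint passes its speed limit or range.

## Robot

A 6-joint arm with a two-finger parallel gripper is mounted at the origin on a cart in front of the work surface, level with it; the furniture and walls round the work are solid. World frame = base frame: x ahead of the robot, y to its left, z up, the work surface at z = 0. Lengths are in m, angles in rad, forces in N, time in s.
With the tool pointing down it reaches from about 0.35 to 0.975 m from the base axis. Payload 4.9 kg.
Tool frame: the origin (TCP) lies between the finger pads; the fingertips stand 17 mm ahead of it and the grasp point (between the pads) lies 2 mm behind it (manip.nose_length is the distance from the TCP to the fingertips, in m); z points along the fingers, y is the line along which they close (so a half turn about z gives the same grasp; the last joint's range is limited). The gripper opens to 85 mm and grips with 20 to 120 N. Pads are 22 mm wide; open, the fingers measure 114 mm over their backs; the gripper's body (76 mm by 85 mm) begins 54 mm behind the grasp point. The pads swing forward as they close: fully open they stand 13 mm farther back than shut.
Start: joints at [1.011, 0.053, 1.613, -0, 1.476, -0.119], TCP at [0.267, 0.565, 0.213] pointing down, gripper open.
Joint ranges: [-3.01, 3.01], [-1.01, 2.22], [0.06, 2.58], [-1.02, 4.17], [0.09, 2.62], [-3.14, 3.14]. Speed limits (rad/s): [2.57, 2.57, 3.14, 3.14, 3.14, 3.14].

## Interface

Orientations are given as a unit quaternion [w, x, y, z].
In Python, from plant import manip gives the robot as it stands. The module is installed in compiled form; this text tells all that it offers.
- The arm moves only by the tool apply_moves, never from a script. Its argument "moves" is a list of rows, each a list of 3 entries, a list of its own where there are three numbers: the turn, a rotation vector about the tool's x, y, z in rad, then the shift along the tool's x, y, z in cm, then the closure, from -1 (fully open) to 1 (shut), so that 0 is half open. A call has 1 to 20 rows; each row is the pose to reach, as a shift and turn from the pose commanded when the call began, along the tool's axes at that moment; what a row does not reach only later rows make up. A row lasts 1/10 s, in which the tool goes at most 50 mm and 8.59 degrees, less where a joint would pass 70% of its speed; a pose out of reach is approached as far as the arm can. A call with a gripper value outside its range is refused whole. The fingers move at their own pace and stop on an object; the grip force is fixed at half the most. Time passes only in rows, so rows that repeat a pose let the fingers close. It gives the time, the measured TCP pose, the force, the opening and the grip force at its end, in the units of the state.
- manip.state(): the state, without advancing time (a new reading comes with each control period).
- manip.grab_frame(name): name is "scene" or "side" or "wrist"; returns a dict with "image" (384x512x3 uint8, red, green, blue), "K" (3x3 intrinsics, pixels), "rvec" (rotation vector, rad) and "tvec" (3), from world to camera coordinates, as OpenCV has them. Camera axes: x right, y down, z forward; pixel columns grow to the right and rows downward; lengths in m; the calibration is good to about 2 mm. A picture is of the moment at which its call begins. There is no depth.
- manip.job_done(): hands the job in; it is judged then, once.
Trained networks look in a picture, given as the dict that the camera call returned (one of the last four; its "shot" number tells which), for a name from the list of things; names that differ only in an ending like _2 or _b are one class to them, and where a whole thing is asked for, a point or a joint stands for the part that bears it (a point fixed in the world has none). Each returns a list of dicts, best first, with "score" (0 to 1); they miss things now and then, are a little off and sometimes report something else, mostly with a low value. They report only what shows in the picture. A call takes as long as a camera call.
- manip.look_for(picture, label): "location" ([x, y, z] in m, in the coordinates of the camera as it stood for that picture, good to about 4 mm: the middle of the surface that is visible of it).
- manip.silhouettes(picture, label): "pixels" (384x512 bool, what is visible of it).
- manip.spot_point(picture, label): "location" ([x, y, z] in m, in the coordinates of the camera as it stood for that picture, good to about 4 mm: a listed point, or the origin of a listed thing).
The state is a dict: "time": time; "joint_pos": joint angles; "joint_vel": joint speeds; "joint_efforts": joint torques, N m; "tool_pos": TCP position; "tool_rot": TCP orientation; "contact_force": force on the tool from outside, world axes, zero at the start; "ft_torque": the same for the moment, N m; "gripper_width": opening from 0.0 (shut) to 1.0 (fully open); "grasp_force": force on a finger pad.
Only numpy, scipy, OpenCV 4.12 (cv2) and the standard library are available. Lean on these libraries where they do the work, as an engineer would, in place of code of your own. Each camera call takes 0.05 s, during which the arm holds its last target. There are 200 camera calls.

## Working session

There is one attempt and no reset: what is moved stays moved. The work goes in short steps, Python scripts to look and compute and a tool call to move; the robot and the scene stay as the last step left them, time stands still between calls to the robot, and variables do not carry over. Pictures are saved under pics/ and viewed, at most 10 in all, crops included, and the job is handed in when it is done.

Besides the shell and the picture viewer there is one more tool, called by a JSON object that holds its "method" and its "body". apply_moves: Moves the arm, as the interface text tells. Its arguments: {"type":"object","properties":{"moves":{"type":"array"}},"required":["moves"]}

```bash
mkdir -p pics
cat > h.py <<'E'
import numpy as np, cv2
from plant import manip
from scipy.spatial.transform import Rotation as R
def w(f,p):
    Rm=cv2.Rodrigues(np.array(f["rvec"],float))[0]
    return Rm.T@(np.array(p)-np.array(f["tvec"]).ravel())
def px(f,P):
    return cv2.projectPoints(np.array([P],float),np.array(f["rvec"],float),np.array(f["tvec"],float),np.array(f["K"],float),None)[0].ravel()
def spot(f,l):
    r=manip.spot_point(f,l)
    return (w(f,r[0]["location"]),r[0]["score"]) if r else (None,0)
def save(f,n): cv2.imwrite("pics/"+n,f["image"][:,:,::-1])
E
python3 - <<'E'
from h import *
np.set_printoptions(precision=4,suppress=True)
s=manip.state();print(s,manip.nose_length)
ims=[]
for c in ("scene","side","wrist"):
    f=manip.grab_frame(c);ims.append(f["image"])
    for l in ["lens_head","ring_top","index_line","ring_mark","flux_pot","glass_tape","magnet"]:
        p,sc=spot(f,l); print(c,l,p,sc, px(f,p) if p is not None else "")
cv2.imwrite("pics/a.png",cv2.resize(np.vstack([np.hstack(ims[:2]),np.hstack([ims[2],ims[2]*0])]),(800,600))[:,:,::-1])
E
```

```text
{'time': 0.0, 'joint_pos': array([ 1.011 ,  0.0533,  1.6143,  0.    ,  1.476 , -0.119 ]), 'joint_vel': array([ 0.0003,  0.001 , -0.0004, -0.0011,  0.0009, -0.0012]), 'joint_efforts': array([  0.0004, -39.369 , -37.0175,  -0.0001,   0.0072,   0.    ]), 'tool_pos': array([0.2663, 0.5647, 0.2113]), 'tool_rot': array([-0.0004,  0.2186,  0.9758, -0.001 ]), 'contact_force': array([0.2529, 0.3036, 0.036 ]), 'ft_torque': array([ 0.0138, -0.0253, -0.0446]), 'grasp_force': 0.0, 'gripper_width': 0.999472842767363} 0.017
scene lens_head [ 0.5641 -0.2214  0.0022] 0.67 [271.0493 231.8147]
scene ring_top [ 0.5627 -0.22    0.0773] 0.87 [270.8396 209.5127]
scene index_line [ 0.5181 -0.2153  0.0546] 0.77 [249.5983 223.0485]
scene ring_mark [ 0.5438 -0.2001  0.0782] 0.6 [257.6375 205.6424]
scene flux_pot [ 0.6242 -0.1098 -0.0007] 0.79 [271.1433 186.2953]
scene glass_tape [ 0.6815 -0.2508 -0.0011] 0.58 [326.3484 222.056 ]
scene magnet [ 0.5221 -0.3528 -0.0019] 0.56 [284.0741 291.4355]
side lens_head [ 0.5699 -0.2198 -0.0036] 0.6 [261.4445 223.0958]
side ring_top [ 0.5697 -0.2256  0.0754] 0.61 [263.1446 197.8459]
side index_line [ 0.5195 -0.2145  0.0578] 0.66 [239.7634 210.2773]
side ring_mark [ 0.54   -0.1993  0.081 ] 0.92 [244.022  194.0471]
side flux_pot [ 0.6204 -0.1127 -0.0009] 0.51 [253.9587 187.5073]
side glass_tape [ 0.6826 -0.252  -0.0014] 0.96 [310.7862 211.0713]
side magnet [ 0.523  -0.3525 -0.0025] 0.53 [279.7383 273.3369]
wrist lens_head None 0 
wrist ring_top None 0 
wrist index_line None 0 
wrist ring_mark None 0 
wrist flux_pot None 0 
wrist glass_tape None 0 
wrist magnet None 0
```

View pics/a.png

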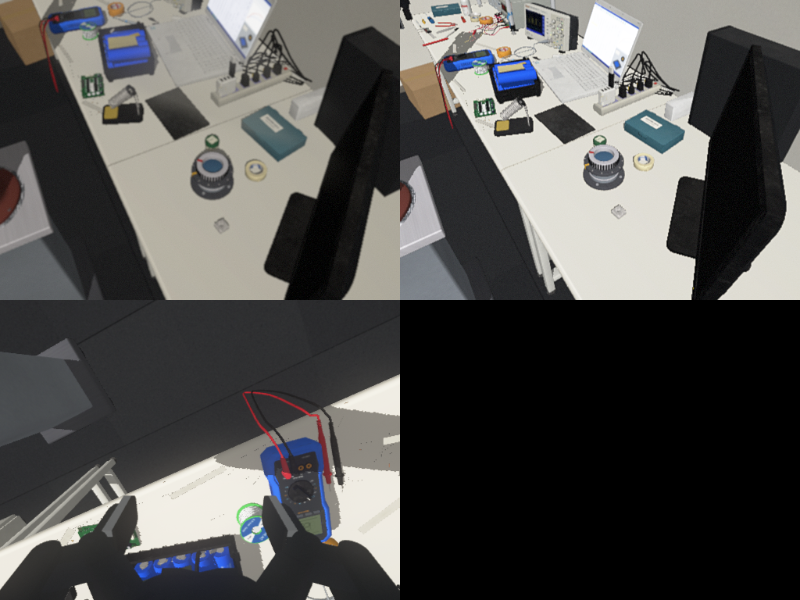

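The cameras show the lens at scene px ~(271,215), with the jar behind it, the tape to the right and the magnet in front. The mark is about 33° short of the index line. Next I work out the approach move and check where the monitor stands.

Run:
```python
from h import *
np.set_printoptions(precision=3,suppress=True)
s=manip.state();q=s["tool_rot"];T=R.from_quat([q[1],q[2],q[3],q[0]])
print(T.as_matrix())
for z in (.213,.29): print("shift cm",100*T.inv().apply(np.array([.50,-.20,z+.0])-s["tool_pos"]))
print("turn",(T.inv()*R.from_quat([.7071,.7071,0,0])).as_rotvec())
f=manip.grab_frame("scene");Rm=cv2.Rodrigues(np.array(f["rvec"]))[0];C=-Rm.T@np.ravel(f["tvec"]);print("cam",C)
for p in [(365,246),(340,340),(430,65)]:
    d=Rm.T@np.linalg.inv(f["K"])@np.array([*p,1]);print(p,C-d*C[2]/d[2])
```

```text
[[-0.904  0.427 -0.   ]
 [ 0.427  0.904 -0.   ]
 [ 0.    -0.    -1.   ]]
shift cm [-53.754 -59.252  -0.049]
shift cm [-53.754 -59.252  -7.749]
turn [-0.    0.    1.13]
cam [ 0.271 -0.733  0.841]
(365, 246) [ 0.719 -0.339  0.   ]
(340, 340) [ 0.563 -0.483  0.   ]
(430, 65) [1.234 0.081 0.   ]
```

{"method": "apply_moves", "body": {"moves": [[[0, 0, 0], [0, 0, -4], 1], [[0, 0, 0.1], [0, 0, -7.7], 1], [[0, 0, 0.2], [-4, -4, -7.7], 1], [[0, 0, 0.3], [-7, -7.5, -7.7], 1], [[0, 0, 0.4], [-10, -11, -7.7], 1], [[0, 0, 0.5], [-13, -14.5, -7.7], 1], [[0, 0, 0.6], [-16, -18, -7.7], 1], [[0, 0, 0.7], [-19, -21.5, -7.7], 1], [[0, 0, 0.8], [-22, -25, -7.7], 1], [[0, 0, 0.9], [-25.5, -28.5, -7.7], 1], [[0, 0, 1.0], [-29, -32, -7.7], 1], [[0, 0, 1.13], [-32.5, -35.5, -7.7], 1], [[0, 0, 1.13], [-36, -39, -7.7], 1], [[0, 0, 1.13], [-39.5, -43, -7.7], 1], [[0, 0, 1.13], [-43, -47, -7.7], 1], [[0, 0, 1.13], [-46.5, -51, -7.7], 1], [[0, 0, 1.13], [-50, -55, -7.7], 1], [[0, 0, 1.13], [-53.8, -59.3, -7.7], 1], [[0, 0, 1.13], [-53.8, -59.3, -7.7], 1], [[0, 0, 1.13], [-53.8, -59.3, -7.7], 1]]}}

```text
time: 3.25
tool_pos: [0.5002, -0.2027, 0.2889]
tool_rot: [-0.001, 0.708, 0.706, -0.0]
contact_force: [0.6, 0.5, 0.4]
gripper_width: 0.0
grasp_force: 0.0
```

```bash
cat > m.py <<'E'
from h import *
import sys
np.set_printoptions(precision=4,suppress=True)
s=manip.state();print(s["time"],s["tool_pos"],s["tool_rot"],s["contact_force"],s["joint_pos"],s["gripper_width"])
for c in sys.argv[2:]:
    f=manip.grab_frame(c); save(f,sys.argv[1]+c+".png"); d={}
    for l in ["ring_top","index_line","ring_mark","flux_pot","glass_tape","magnet"]:
        p,sc=spot(f,l); d[l]=p; print(c,l,p,sc,px(f,p) if p is not None else "")
    if all(d[k] is not None for k in ("ring_top","index_line","ring_mark")):
        a=lambda k:np.degrees(np.arctan2(*(d[k]-d["ring_top"])[1::-1]))
        print("idx,mark",a("index_line"),a("ring_mark"),"mark-idx",(a("ring_mark")-a("index_line")+180)%360-180)
E
python3 m.py b scene side wrist
```

```text
3.25 [ 0.5002 -0.2027  0.2889] [-0.0007  0.7083  0.7059 -0.0002] [0.5877 0.4887 0.4431] [-0.5228 -0.1849  1.7136 -0.0001  1.6143 -0.5194] 0.0004276481133182883
scene ring_top [ 0.5626 -0.2224  0.0753] 0.63 [271.3454 211.0371]
scene index_line [ 0.5172 -0.2145  0.0573] 0.66 [248.9803 222.0888]
scene ring_mark [ 0.5451 -0.2007  0.0769] 0.79 [258.3937 205.9868]
scene flux_pot [ 0.6234 -0.1136 -0.0023] 0.79 [271.6044 188.0212]
scene glass_tape [ 0.6837 -0.2521 -0.002 ] 0.76 [327.5327 222.3709]
scene magnet [ 0.5218 -0.3546 -0.0006] 0.5 [284.4012 291.9111]
idx,mark 170.12783595848504 128.86818785695044 mark-idx -41.259648101534594
side ring_top [ 0.5678 -0.2241  0.0764] 0.83 [261.9779 197.4124]
side index_line [ 0.5183 -0.2137  0.0575] 0.86 [239.0359 210.4188]
side ring_mark [ 0.5444 -0.1958  0.0789] 0.75 [244.9426 193.102 ]
side flux_pot [ 0.6164 -0.1145  0.0001] 0.52 [252.982  188.2057]
side glass_tape [ 0.6842 -0.2509  0.0001] 0.63 [311.0788 210.0464]
side magnet [ 0.524  -0.3502 -0.0027] 0.56 [279.4788 272.3458]
idx,mark 168.13656859498204 129.68724029674453 mark-idx -38.4493282982375
wrist ring_top [ 0.6837 -0.2457 -0.0011] 0.7 [365.154  178.2451]
wrist index_line [ 0.5192 -0.2108  0.061 ] 0.56 [268.1863 166.553 ]
wrist ring_mark [ 0.5387 -0.1956  0.0802] 0.73 [283.6823 158.8885]
wrist flux_pot [ 0.6257 -0.1142  0.0037] 0.85 [338.8568  94.3599]
wrist glass_tape [ 0.6829 -0.244  -0.0023] 0.73 [364.5569 177.0603]
wrist magnet [ 0.5244 -0.3454 -0.0052] 0.77 [268.3063 231.0777]
idx,mark 168.00813617435608 160.92926415699694 mark-idx -7.078872017359146
```

View pics/bwrist.png

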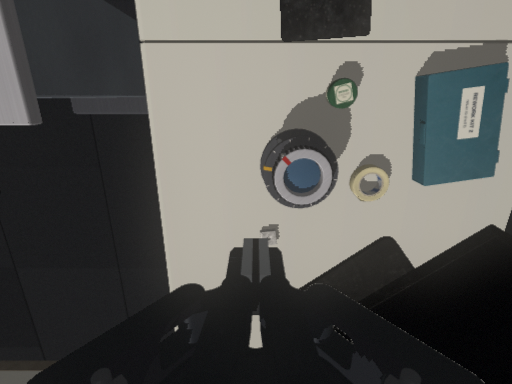

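The wrist view shows the lens at px ~(300,172), the red mark at (286,160) and the yellow line at (268,168). I take the axis as (0.566,-0.223), with the index line at about 169° and the mark about 35-40° short of it. I'll bring the closed fingertip down over the band on the -x side.

{"method": "apply_moves", "body": {"moves": [[[0, 0, 0], [-1, 1.5, 3], 1], [[0, 0, 0], [-2, 3.1, 6], 1], [[0, 0, 0], [-2, 3.1, 9.5], 1], [[0, 0, 0], [-2, 3.1, 13], 1], [[0, 0, 0], [-2, 3.1, 16], 1], [[0, 0, 0], [-2, 3.1, 17.5], 1], [[0, 0, 0], [-2, 3.1, 18.4], 1], [[0, 0, 0], [-2, 3.1, 18.4], 1], [[0, 0, 0], [-2, 3.1, 18.4], 1]]}}

```text
time: 5.2
tool_pos: [0.5322, -0.2212, 0.1073]
tool_rot: [0.001, 0.707, 0.707, 0.0]
contact_force: [-0.2, 0.1, 0.1]
gripper_width: 0.001
grasp_force: 0.0
```

```bash
python3 m.py c side wrist
```

```text
5.2 [ 0.5322 -0.2212  0.1073] [0.0013 0.7071 0.7071 0.0003] [-0.1671  0.0854  0.0906] [-0.523   0.024   1.8236 -0.      1.2913 -0.523 ] 0.0005784157779475015
side ring_top [ 0.566  -0.2283  0.078 ] 0.63 [262.3843 198.2867]
side index_line [ 0.5182 -0.2094  0.0587] 0.92 [237.9141 208.8122]
side ring_mark [ 0.5433 -0.1966  0.0822] 0.97 [244.6939 192.2892]
side flux_pot [ 0.6191 -0.1159 -0.0017] 0.54 [254.2382 188.6654]
side glass_tape [ 0.6851 -0.2505  0.0003] 0.89 [311.3153 209.7256]
side magnet [ 0.5219 -0.3492 -0.0021] 0.48 [278.3064 272.3068]
idx,mark 158.42475443845848 125.55375593042622 mark-idx -32.870998508032244
wrist ring_top [ 0.5621 -0.2204  0.0854] 0.68 [297.5883 221.6392]
wrist index_line [ 0.5189 -0.2092  0.0583] 0.81 [238.4499 194.0783]
wrist ring_mark [ 0.54   -0.1946  0.0816] 0.58 [266.6791 185.306 ]
wrist flux_pot [ 0.6226 -0.1153  0.0014] 0.82 [359.6338  70.1669]
wrist glass_tape [ 0.6817 -0.2407 -0.0022] 0.64 [401.0466 203.5462]
wrist magnet None 0 
idx,mark 165.45818208993404 130.6346944568014 mark-idx -34.82348763313263
```

View pics/cwrist.png

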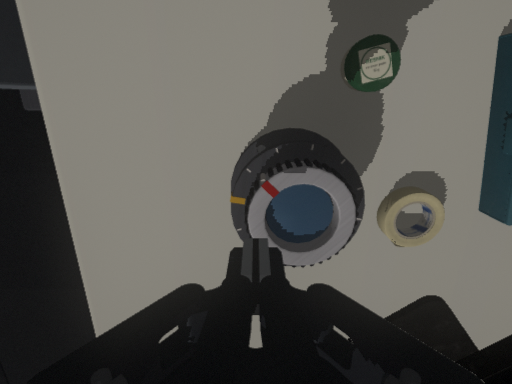

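{"method": "apply_moves", "body": {"moves": [[[0, 0, 0], [0, 0, 0.5], 1], [[0, 0, 0], [0, 0, 0.9], 1], [[0, 0, 0], [0, 0, 1.1], 1], [[0, 0, 0], [0, 0, 1.2], 1], [[0, 0, 0], [0, 0, 1.2], 1], [[0, 0, 0], [0, 0, 1.2], 1]]}}

```text
time: 6.5
tool_pos: [0.5313, -0.2207, 0.0936]
tool_rot: [0.0, 0.707, 0.707, 0.0]
contact_force: [-0.8, -0.2, -0.5]
gripper_width: -0.0
grasp_force: 0.0
```

Run:
```python
from h import *
f=manip.grab_frame("wrist");im=f["image"].copy()
for r in (.027,.040):
  for a in np.arange(0,6.28,.1):
    u=px(f,[.5657+r*np.cos(a),-.223+r*np.sin(a),.0785]); cv2.circle(im,tuple(int(round(v)) for v in u),1,(0,255,0),-1)
cv2.imwrite("pics/d.png",cv2.resize(im[130:310,180:400],(733,600))[:,:,::-1])
```

```text
(no output)
```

View pics/d.png

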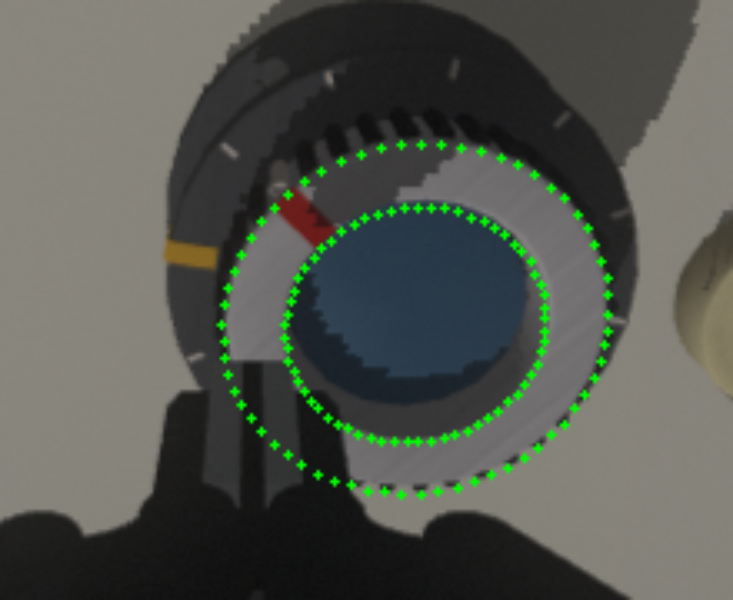

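The overlaid circles fit the ring, so the axis is confirmed. The fingertips sit over the left of the band, at crop px (250,400), with almost no force yet.

{"method": "apply_moves", "body": {"moves": [[[0, 0, 0], [0, 0, 0.05], 1], [[0, 0, 0], [0, 0, 0.1], 1], [[0, 0, 0], [0, 0, 0.1], 1], [[0, 0, 0], [0, 0, 0.1], 1]]}}

```text
time: 6.95
tool_pos: [0.5312, -0.2206, 0.0925]
tool_rot: [-0.0, 0.707, 0.707, -0.0]
contact_force: [-0.6, -0.1, -0.0]
gripper_width: -0.001
grasp_force: 0.0
```

{"method": "apply_moves", "body": {"moves": [[[0, 0, 0], [0, 0, 0.05], 1], [[0, 0, 0], [0, 0, 0.1], 1], [[0, 0, 0], [0, 0, 0.1], 1], [[0, 0, 0], [0, 0, 0.1], 1]]}}

```text
time: 7.35
tool_pos: [0.5312, -0.2206, 0.0915]
tool_rot: [-0.0, 0.707, 0.707, -0.0]
contact_force: [-1.0, 0.0, -0.8]
gripper_width: 0.002
grasp_force: 0.0
```

{"method": "apply_moves", "body": {"moves": [[[0, 0, 0], [0, 0, 0.05], 1], [[0, 0, 0], [0, 0, 0.1], 1], [[0, 0, 0], [0, 0, 0.1], 1]]}}

```text
time: 7.65
tool_pos: [0.5311, -0.2206, 0.0904]
tool_rot: [-0.0, 0.707, 0.707, -0.0]
contact_force: [0.8, -1.6, 1.0]
gripper_width: -0.002
grasp_force: 0.0
```

Run:
```python
from h import *
f=manip.grab_frame("side");s=f["image"][150:250,190:330];g=manip.grab_frame("scene")["image"][160:260,200:340]
cv2.imwrite("pics/e.png",cv2.resize(np.hstack([s,g]),(800,286),interpolation=2)[:,:,::-1]); print(manip.state()["contact_force"])
```

```text
[-0.82379801 -0.2313397  -0.11978923]
```

View pics/e.png

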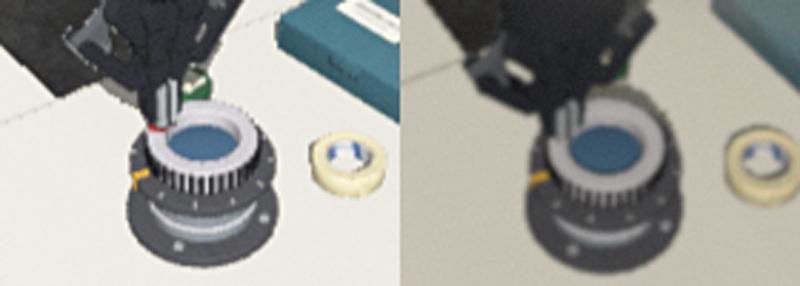

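The side view puts the fingertip on the band right beside the red mark, but the force is still in the noise. I'll keep going in small steps.

{"method": "apply_moves", "body": {"moves": [[[0, 0, 0], [0, 0, 0.05], 1], [[0, 0, 0], [0, 0, 0.1], 1], [[0, 0, 0], [0, 0, 0.1], 1]]}}

```text
time: 8.05
tool_pos: [0.5311, -0.2206, 0.0894]
tool_rot: [-0.0, 0.707, 0.707, -0.0]
contact_force: [-0.0, 0.2, 0.5]
gripper_width: 0.002
grasp_force: 0.0
```

{"method": "apply_moves", "body": {"moves": [[[0, 0, 0], [0, 0, 0.05], 1], [[0, 0, 0], [0, 0, 0.1], 1], [[0, 0, 0], [0, 0, 0.1], 1]]}}

```text
time: 8.35
tool_pos: [0.5311, -0.2206, 0.0884]
tool_rot: [-0.0, 0.707, 0.707, -0.0]
contact_force: [-0.1, 0.1, -0.2]
gripper_width: -0.003
grasp_force: 0.0
```

Run:
```python
from h import *
np.set_printoptions(precision=4,suppress=True)
f=manip.grab_frame("wrist");t=manip.state()["tool_pos"];print(t)
Rm=cv2.Rodrigues(np.array(f["rvec"]))[0];print("cam",-Rm.T@np.ravel(f["tvec"]),Rm[2])
for dz in (0,-.010,-.017,-.025):
  print(dz,[px(f,t+[0,dy,dz]) for dy in (-.011,0,.011)])
im=f["image"]
a=cv2.resize(im[180:300,190:330],(700,600),interpolation=2)
cv2.imwrite("pics/f.png",a[:,:,::-1])
```

```text
[ 0.5312 -0.2206  0.0884]
cam [ 0.5315 -0.1356  0.2503] [ 0.0007 -0.3288 -0.9444]
0 [array([254.5255, 251.0963]), array([254.5237, 235.9939]), array([254.5218, 220.2749])]
-0.01 [array([254.5542, 243.5029]), array([254.553 , 229.0059]), array([254.5518, 213.9469])]
-0.017 [array([254.5727, 238.6132]), array([254.5719, 224.5132]), array([254.5711, 209.8854])]
-0.025 [array([254.5924, 233.4056]), array([254.592 , 219.7346]), array([254.5915, 205.5711])]
```

View pics/f.png

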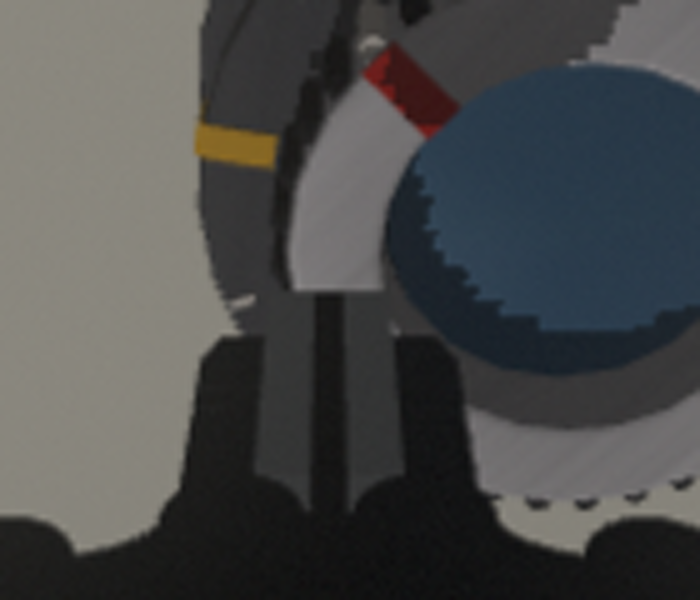

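The wrist crop shows the fingertip edge at full-frame px ~(255,238), short of where the nominal nose should project (~210-224). So the tip may be higher than I assumed, and I'll check it with the other two cameras.

Run:
```python
from h import *
np.set_printoptions(precision=4,suppress=True)
t=manip.state()["tool_pos"];print(t,manip.state()["joint_pos"])
o=[]
for c in ("side","scene"):
  f=manip.grab_frame(c); Rm=cv2.Rodrigues(np.array(f["rvec"]))[0];print(c,"cam",-Rm.T@np.ravel(f["tvec"]))
  im=cv2.resize(f["image"][160:230,210:300],(400*2,311*2),interpolation=2)
  k=800/90
  for dz,col in ((0,(255,0,0)),(-.017,(0,255,0))):
    for dx in (-.008,.008):
      for dy in (-.011,.011):
        u=(px(f,t+[dx,dy,dz])-[210,160]+.5)*k; cv2.circle(im,tuple(int(v) for v in u),4,col,-1)
  u=(px(f,[.5657,-.223,.0785])-[210,160]+.5)*k; cv2.circle(im,tuple(int(v) for v in u),4,(255,255,0),-1)
  for a in np.arange(0,6.28,.15):
    u=(px(f,[.5657+.04*np.cos(a),-.223+.04*np.sin(a),.0785])-[210,160]+.5)*k; cv2.circle(im,tuple(int(v) for v in u),2,(255,0,255),-1)
  o.append(cv2.resize(im,(400,311)))
cv2.imwrite("pics/g.png",cv2.resize(np.hstack(o),(800,311))[:,:,::-1])
```

```text
[ 0.5312 -0.2206  0.0884] [-0.523   0.0441  1.8369 -0.      1.2608 -0.523 ]
side cam [ 0.225  -0.7251  0.6213]
scene cam [ 0.2708 -0.7328  0.8415]
```

View pics/g.png

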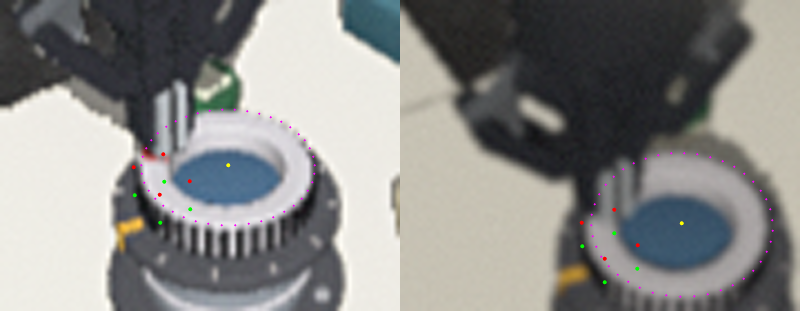

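Run:
```python
from h import *
from scipy.optimize import least_squares
np.set_printoptions(precision=4,suppress=True)
t=manip.state()["tool_pos"]
F=[manip.grab_frame(c) for c in ("side","scene","wrist")]
ob=[(248.7,195.5),(260,207.7),(255,238.4)]
for S in ([0,1,2],[0,2],[1,2]):
  r=least_squares(lambda P:np.concatenate([px(F[i],P)-ob[i] for i in S]),t);print(S,r.x-t,r.fun)
```

```text
[0, 1, 2] [0.0014 0.0014 0.0067] [-2.6699  0.0659 -2.9893  1.517   1.7336  0.5931]
[0, 2] [0.0009 0.0009 0.0054] [-2.7467  0.8183  0.8168  0.3558]
[1, 2] [0.001  0.0023 0.008 ] [-3.3935  0.8605  1.0598  0.3374]
```

Triangulation puts the real tip about 6 mm behind the TCP, so it's still roughly 16 mm above the ring. I'll carry on down and watch the force.

{"method": "apply_moves", "body": {"moves": [[[0, 0, 0], [0, 0.05, 0.2], 1], [[0, 0, 0], [0, 0.05, 0.4], 1], [[0, 0, 0], [0, 0.05, 0.4], 1]]}}

```text
time: 8.95
tool_pos: [0.5314, -0.2204, 0.0839]
tool_rot: [-0.0, 0.707, 0.707, -0.0]
contact_force: [-0.4, 1.2, 0.1]
gripper_width: -0.001
grasp_force: 0.0
```

{"method": "apply_moves", "body": {"moves": [[[0, 0, 0], [0, 0, 0.2], 1], [[0, 0, 0], [0, 0, 0.4], 1], [[0, 0, 0], [0, 0, 0.4], 1]]}}

```text
time: 9.25
tool_pos: [0.5315, -0.2205, 0.08]
tool_rot: [-0.0, 0.707, 0.707, -0.0]
contact_force: [-0.7, -0.5, -0.4]
gripper_width: -0.0
grasp_force: 0.0
```

{"method": "apply_moves", "body": {"moves": [[[0, 0, 0], [0, 0, 0.1], 1], [[0, 0, 0], [0, 0, 0.2], 1], [[0, 0, 0], [0, 0, 0.2], 1]]}}

```text
time: 9.55
tool_pos: [0.5316, -0.2206, 0.0784]
tool_rot: [-0.0, 0.707, 0.707, -0.0]
contact_force: [-1.0, -0.0, -0.1]
gripper_width: 0.001
grasp_force: 0.0
```

Run:
```python
from h import *
f=manip.grab_frame("side");s=f["image"][160:230,210:300];g=manip.grab_frame("wrist")["image"][180:250,210:300]
cv2.imwrite("pics/i.png",cv2.resize(np.hstack([s,g]),(800,311),interpolation=2)[:,:,::-1]); print(manip.state())
```

```text
{'time': 9.65, 'joint_pos': array([-5.22587608e-01,  5.68245552e-02,  1.84162600e+00, -2.90497807e-05,
        1.24309202e+00, -5.22536343e-01]), 'joint_vel': array([-2.73126563e-03, -1.38673919e-03, -6.29067639e-05,  3.80396505e-04,
        2.67035697e-04,  1.00310429e-03]), 'joint_efforts': array([ 2.86051647e-05, -3.63036132e+01, -3.38044381e+01, -2.53945254e-04,
        1.68643826e-03, -4.37483052e-06]), 'tool_pos': array([ 0.53172166, -0.22065381,  0.0785232 ]), 'tool_rot': array([ 2.77556012e-05,  7.07121600e-01,  7.07091961e-01, -6.77318830e-06]), 'contact_force': array([-0.09797857,  0.08854256,  0.30931411]), 'ft_torque': array([0.04928818, 0.01793145, 0.00903912]), 'grasp_force': 0.0, 'gripper_width': -0.0015969247476815376}
```

View pics/i.png

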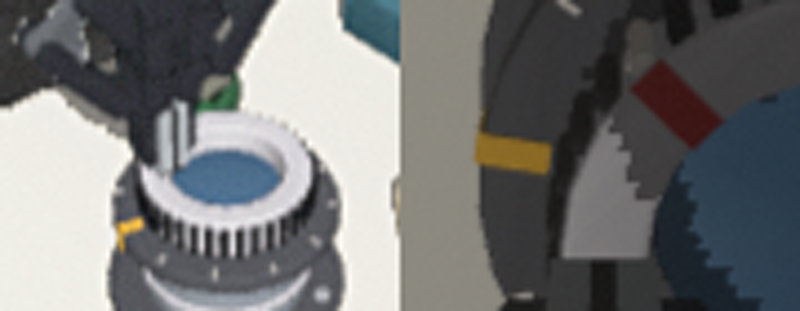

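The tip is now close above the band, just right of the index line at left-panel px (170,165). About 6 mm to go.

{"method": "apply_moves", "body": {"moves": [[[0, 0, 0], [0, 0, 0.1], 1], [[0, 0, 0], [0, 0, 0.2], 1], [[0, 0, 0], [0, 0, 0.2], 1]]}}

```text
time: 9.95
tool_pos: [0.5316, -0.2205, 0.0763]
tool_rot: [-0.0, 0.707, 0.707, -0.0]
contact_force: [-1.4, -0.2, -0.5]
gripper_width: 0.001
grasp_force: 0.0
```

{"method": "apply_moves", "body": {"moves": [[[0, 0, 0], [0, 0, 0.1], 1], [[0, 0, 0], [0, 0, 0.15], 1], [[0, 0, 0], [0, 0, 0.15], 1]]}}

```text
time: 10.25
tool_pos: [0.5316, -0.2205, 0.0749]
tool_rot: [-0.0, 0.707, 0.707, -0.0]
contact_force: [-0.5, -0.9, 0.5]
gripper_width: 0.005
grasp_force: 0.0
```

{"method": "apply_moves", "body": {"moves": [[[0, 0, 0], [0, 0, 0.05], 1], [[0, 0, 0], [0, 0, 0.1], 1], [[0, 0, 0], [0, 0, 0.1], 1]]}}

```text
time: 10.55
tool_pos: [0.5317, -0.2206, 0.0739]
tool_rot: [-0.0, 0.707, 0.707, -0.0]
contact_force: [0.1, -0.2, -0.0]
gripper_width: -0.003
grasp_force: 0.0
```

{"method": "apply_moves", "body": {"moves": [[[0, 0, 0], [0, 0, 0.05], 1], [[0, 0, 0], [0, 0, 0.1], 1], [[0, 0, 0], [0, 0, 0.1], 1]]}}

```text
time: 10.85
tool_pos: [0.5317, -0.2206, 0.0729]
tool_rot: [-0.0, 0.707, 0.707, -0.0]
contact_force: [-0.4, -0.1, -0.2]
gripper_width: 0.001
grasp_force: 0.0
```

{"method": "apply_moves", "body": {"moves": [[[0, 0, 0], [0, 0, 0.05], 1], [[0, 0, 0], [0, 0, 0.1], 1], [[0, 0, 0], [0, 0, 0.1], 1]]}}

```text
time: 11.15
tool_pos: [0.5316, -0.2206, 0.0719]
tool_rot: [-0.0, 0.707, 0.707, -0.0]
contact_force: [0.1, 1.1, -0.0]
gripper_width: -0.0
grasp_force: 0.0
```

{"method": "apply_moves", "body": {"moves": [[[0, 0, 0], [0, 0, 0.05], 1], [[0, 0, 0], [0, 0, 0.1], 1], [[0, 0, 0], [0, 0, 0.1], 1]]}}

```text
time: 11.45
tool_pos: [0.5317, -0.2206, 0.0709]
tool_rot: [-0.0, 0.707, 0.707, -0.0]
contact_force: [1.0, -0.4, -0.6]
gripper_width: -0.001
grasp_force: 0.0
```

{"method": "apply_moves", "body": {"moves": [[[0, 0, 0], [0, 0, 0.05], 1], [[0, 0, 0], [0, 0, 0.1], 1], [[0, 0, 0], [0, 0, 0.1], 1]]}}

```text
time: 11.75
tool_pos: [0.5316, -0.2206, 0.0699]
tool_rot: [-0.0, 0.707, 0.707, -0.0]
contact_force: [-0.8, -0.7, 0.4]
gripper_width: -0.002
grasp_force: 0.0
```

{"method": "apply_moves", "body": {"moves": [[[0, 0, 0], [0, 0, 0.05], 1], [[0, 0, 0], [0, 0, 0.1], 1], [[0, 0, 0], [0, 0, 0.1], 1]]}}

```text
time: 12.05
tool_pos: [0.5317, -0.2206, 0.0689]
tool_rot: [-0.0, 0.707, 0.707, -0.0]
contact_force: [0.0, -0.4, 0.2]
gripper_width: -0.004
grasp_force: 0.0
```

Run:
```python
from h import *
f=manip.grab_frame("side");s=f["image"][165:215,225:295];g=manip.grab_frame("wrist")["image"][190:240,220:290]
cv2.imwrite("pics/j.png",cv2.resize(np.hstack([s,g]),(800,286),interpolation=0)[:,:,::-1]); 
s=manip.state();print(s["tool_pos"],s["contact_force"])
```

```text
[ 0.53170874 -0.22060765  0.06898432] [-0.5653987   0.58717416  0.68566337]
```

View pics/j.png

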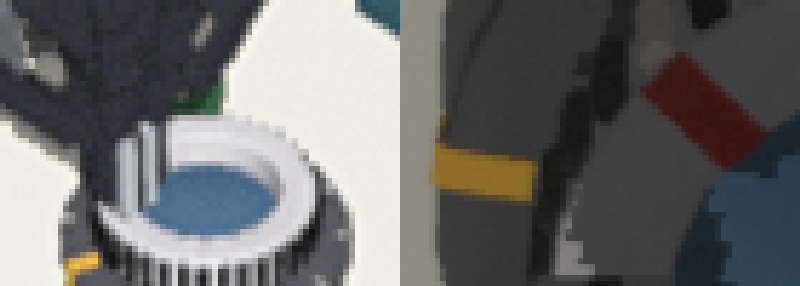

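The tip is very close now: it meets the band near left-panel px (135,208), and its shadow has almost closed up. Continuing.

{"method": "apply_moves", "body": {"moves": [[[0, 0, 0], [0, 0, 0.05], 1], [[0, 0, 0], [0, 0, 0.1], 1], [[0, 0, 0], [0, 0, 0.1], 1]]}}

```text
time: 12.45
tool_pos: [0.5317, -0.2206, 0.0679]
tool_rot: [-0.0, 0.707, 0.707, -0.0]
contact_force: [0.3, 1.0, -0.2]
gripper_width: -0.003
grasp_force: 0.0
```

{"method": "apply_moves", "body": {"moves": [[[0, 0, 0], [0, 0, 0.05], 1], [[0, 0, 0], [0, 0, 0.1], 1], [[0, 0, 0], [0, 0, 0.1], 1]]}}

```text
time: 12.75
tool_pos: [0.5316, -0.2206, 0.0669]
tool_rot: [-0.0, 0.707, 0.707, -0.0]
contact_force: [-0.3, 0.0, 0.4]
gripper_width: -0.001
grasp_force: 0.0
```

{"method": "apply_moves", "body": {"moves": [[[0, 0, 0], [0, 0, 0.05], 1], [[0, 0, 0], [0, 0, 0.1], 1], [[0, 0, 0], [0, 0, 0.1], 1]]}}

```text
time: 13.05
tool_pos: [0.5317, -0.2206, 0.0659]
tool_rot: [-0.0, 0.707, 0.707, -0.0]
contact_force: [-0.0, -0.1, -0.2]
gripper_width: -0.002
grasp_force: 0.0
```

{"method": "apply_moves", "body": {"moves": [[[0, 0, 0], [0, 0, 0.05], 1], [[0, 0, 0], [0, 0, 0.1], 1], [[0, 0, 0], [0, 0, 0.1], 1]]}}

```text
time: 13.35
tool_pos: [0.5316, -0.2206, 0.0649]
tool_rot: [-0.0, 0.707, 0.707, -0.0]
contact_force: [-0.1, -0.3, -0.4]
gripper_width: -0.001
grasp_force: 0.0
```

{"method": "apply_moves", "body": {"moves": [[[0, 0, 0], [0, 0, 0.05], 1], [[0, 0, 0], [0, 0, 0.1], 1], [[0, 0, 0], [0, 0, 0.1], 1]]}}

```text
time: 13.65
tool_pos: [0.5317, -0.2206, 0.0639]
tool_rot: [-0.0, 0.707, 0.707, -0.0]
contact_force: [-0.0, 0.3, 1.0]
gripper_width: 0.004
grasp_force: 0.0
```

{"method": "apply_moves", "body": {"moves": [[[0, 0, 0], [0, 0, 0.05], 1], [[0, 0, 0], [0, 0, 0.1], 1], [[0, 0, 0], [0, 0, 0.1], 1]]}}

```text
time: 13.95
tool_pos: [0.5317, -0.2206, 0.0629]
tool_rot: [-0.0, 0.707, 0.707, -0.0]
contact_force: [-0.0, -0.2, -0.5]
gripper_width: 0.003
grasp_force: 0.0
```

{"method": "apply_moves", "body": {"moves": [[[0, 0, 0], [0, 0, 0.05], 1], [[0, 0, 0], [0, 0, 0.1], 1], [[0, 0, 0], [0, 0, 0.1], 1]]}}

```text
time: 14.25
tool_pos: [0.5317, -0.2206, 0.0619]
tool_rot: [-0.0, 0.707, 0.707, -0.0]
contact_force: [0.1, -0.5, 0.8]
gripper_width: 0.001
grasp_force: 0.0
```

{"method": "apply_moves", "body": {"moves": [[[0, 0, 0], [0, 0, 0.05], 1], [[0, 0, 0], [0, 0, 0.1], 1], [[0, 0, 0], [0, 0, 0.1], 1]]}}

```text
time: 14.55
tool_pos: [0.5317, -0.2206, 0.0609]
tool_rot: [-0.0, 0.707, 0.707, -0.0]
contact_force: [0.0, 1.0, -0.3]
gripper_width: -0.0
grasp_force: 0.0
```

{"method": "apply_moves", "body": {"moves": [[[0, 0, 0], [0, 0, 0.05], 1], [[0, 0, 0], [0, 0, 0.1], 1], [[0, 0, 0], [0, 0, 0.1], 1]]}}

```text
time: 14.85
tool_pos: [0.5317, -0.2206, 0.0599]
tool_rot: [-0.0, 0.707, 0.707, -0.0]
contact_force: [0.4, -0.5, -0.1]
gripper_width: -0.004
grasp_force: 0.0
```

```bash
python3 m.py k side wrist
python3 - <<'E'
import cv2
g=cv2.imread("pics/kwrist.png",0)
print(g[228:246,244:268:2])
E
```

```text
14.85 [ 0.5317 -0.2206  0.0599] [-0.0001  0.7071  0.7071 -0.    ] [ 0.3608 -0.4989 -0.1021] [-0.5226  0.0798  1.8518  0.      1.2102 -0.5225] -0.0041227108655373665
side ring_top [ 0.5665 -0.2241  0.077 ] 0.56 [261.4447 197.4217]
side index_line [ 0.5171 -0.2148  0.0569] 0.86 [238.8692 211.1721]
side ring_mark [ 0.5379 -0.197   0.0768] 0.59 [242.6299 195.3388]
side flux_pot None 0 
side glass_tape [ 0.6814 -0.2513 -0.0012] 0.81 [310.1778 211.0317]
side magnet [ 0.5218 -0.3496 -0.0017] 0.76 [278.3729 272.3195]
idx,mark 169.35644044193694 136.44277665600802 mark-idx -32.91366378592892
wrist ring_top [ 0.5616 -0.2253  0.083 ] 0.88 [306.9916 262.3322]
wrist index_line [ 0.5204 -0.2095  0.0573] 0.55 [236.6798 218.248 ]
wrist ring_mark [ 0.5412 -0.1948  0.08  ] 0.88 [271.8327 210.6469]
wrist flux_pot [ 0.6224 -0.1137  0.0005] 0.78 [381.5998  62.7249]
wrist glass_tape [ 0.6818 -0.2402 -0.0005] 0.92 [428.1076 223.4116]
wrist magnet [ 0.5215 -0.347  -0.0032] 0.6 [244.4234 319.6146]
idx,mark 158.9940102660639 123.8076659971755 mark-idx -35.18634426888838
[[26 25 38 57 68 68 67 68 67 66 65 64]
 [25 25 39 61 68 69 67 67 67 65 65 64]
 [25 26 40 62 68 68 68 68 66 65 66 66]
 [27 27 40 64 68 66 68 67 66 65 65 66]
 [28 26 40 67 67 67 68 65 65 65 65 65]
 [25 25 51 68 68 69 67 65 65 64 64 64]
 [27 28 61 68 68 68 67 65 65 64 65 63]
 [24 31 65 67 67 67 66 66 65 65 64 63]
 [27 34 66 69 66 67 66 66 65 63 65 65]
 [26 38 68 68 67 66 66 67 66 65 64 63]
 [51 52 58 58 53 36 36 42 57 56 56 57]
 [57 57 57 56 51 23 23 33 56 54 54 55]
 [57 57 57 57 49 23 23 34 54 54 53 54]
 [57 58 57 56 49 23 23 33 55 54 54 54]
 [58 58 57 56 50 23 24 33 54 55 54 55]
 [57 56 57 56 49 23 23 35 56 55 54 54]
 [58 57 56 55 50 22 24 33 55 55 55 56]
 [56 56 57 56 51 23 23 34 55 56 55 54]]
```

By the wrist view (tip edge row 238), the pad's near face is now at ring-top height, so contact should come very soon.

{"method": "apply_moves", "body": {"moves": [[[0, 0, 0], [0, 0, 0.05], 1], [[0, 0, 0], [0, 0, 0.1], 1], [[0, 0, 0], [0, 0, 0.1], 1]]}}

```text
time: 15.85
tool_pos: [0.5318, -0.2207, 0.0597]
tool_rot: [0.0, 0.707, 0.707, -0.0]
contact_force: [-2.5, 2.0, 5.3]
gripper_width: 0.001
grasp_force: 2.5
```

{"method": "apply_moves", "body": {"moves": [[[0, 0, 0], [0, 0, 0.05], 1], [[0, 0, 0], [0, 0, 0.1], 1], [[0, 0, 0], [0, 0, 0.1], 1]]}}

```text
time: 16.15
tool_pos: [0.5318, -0.2208, 0.0596]
tool_rot: [-0.0, 0.707, 0.707, -0.0]
contact_force: [-6.1, 2.8, 9.8]
gripper_width: 0.001
grasp_force: 5.0
```

{"method": "apply_moves", "body": {"moves": [[[0, 0, 0], [0, 0, 0.05], 1], [[0, 0, 0], [0, 0, 0.1], 1], [[0, 0, 0], [0, 0, 0.1], 1]]}}

```text
time: 16.45
tool_pos: [0.5319, -0.2209, 0.0595]
tool_rot: [-0.0, 0.707, 0.707, -0.0]
contact_force: [-8.0, 3.3, 14.3]
gripper_width: 0.002
grasp_force: 7.2
```

The tip has made contact, at about 4.6 N per mm. I'll ease off a little and roll the first 80° anticlockwise.

{"method": "apply_moves", "body": {"moves": [[[0, 0, 0], [0, 0, -0.08], 1], [[0, 0, 0], [-0.3, 0.01, -0.08], 1], [[0, 0, 0], [-0.6, 0.04, -0.08], 1], [[0, 0, 0], [-0.9, 0.11, -0.08], 1], [[0, 0, 0], [-1.2, 0.2, -0.08], 1], [[0, 0, 0], [-1.48, 0.31, -0.08], 1], [[0, 0, 0], [-1.76, 0.46, -0.08], 1], [[0, 0, 0], [-2.02, 0.62, -0.08], 1], [[0, 0, 0], [-2.27, 0.8, -0.08], 1], [[0, 0, 0], [-2.5, 1.0, -0.08], 1], [[0, 0, 0], [-2.7, 1.22, -0.08], 1], [[0, 0, 0], [-2.9, 1.45, -0.08], 1], [[0, 0, 0], [-3.07, 1.7, -0.08], 1], [[0, 0, 0], [-3.22, 1.96, -0.08], 1], [[0, 0, 0], [-3.34, 2.24, -0.08], 1], [[0, 0, 0], [-3.45, 2.52, -0.08], 1], [[0, 0, 0], [-3.52, 2.81, -0.08], 1]]}}

```text
time: 18.15
tool_pos: [0.5608, -0.2563, 0.0597]
tool_rot: [0.001, 0.707, 0.707, 0.0]
contact_force: [-1.9, 1.4, 8.6]
gripper_width: 0.0
grasp_force: 4.1
```

```bash
python3 m.py l side scene wrist
```

```text
18.15 [ 0.5608 -0.2563  0.0597] [0.0009 0.7071 0.7071 0.0003] [-1.9388  1.3794  8.5884] [-0.5493  0.17    1.7532  0.0001  1.2165 -0.5495] 0.00015526767162444795
side ring_top [ 0.5658 -0.2212  0.0779] 0.8 [260.3706 196.4383]
side index_line [ 0.5183 -0.2123  0.0588] 0.82 [238.6941 209.5399]
side ring_mark [ 0.5334 -0.2318  0.0808] 0.63 [249.8846 204.2816]
side flux_pot [ 0.6185 -0.1125 -0.003 ] 0.43 [253.2585 188.4203]
side glass_tape [ 0.6833 -0.2486 -0.003 ] 0.84 [310.0187 210.5945]
side magnet [ 0.5232 -0.3535  0.0017] 0.73 [280.2421 272.2938]
idx,mark 169.43283591030914 -161.8744876330775 mark-idx 28.692676456613356
scene ring_top [ 0.5631 -0.2218  0.0796] 0.88 [271.4968 209.3971]
scene index_line [ 0.5201 -0.2153  0.055 ] 0.78 [250.509  222.5351]
scene ring_mark [ 0.5374 -0.239   0.076 ] 0.87 [263.9181 221.6197]
scene flux_pot None 0 
scene glass_tape [ 0.6834 -0.2518  0.0003] 0.73 [327.4624 221.7058]
scene magnet [ 0.5241 -0.3552 -0.0002] 0.7 [285.6065 291.5967]
idx,mark 171.33528207158705 -146.26676841747067 mark-idx 42.39794951094228
wrist ring_top [ 0.5619 -0.2218  0.0823] 0.9 [255.824  197.1361]
wrist index_line [ 0.5178 -0.2093  0.057 ] 0.95 [181.341  162.8163]
wrist ring_mark [ 0.5325 -0.2307  0.0781] 0.95 [202.086  209.9565]
wrist flux_pot [ 0.6256 -0.1148  0.0011] 0.88 [350.4173   5.7501]
wrist glass_tape [ 0.6827 -0.2406 -0.0017] 0.61 [401.2508 183.7859]
wrist magnet [ 0.5235 -0.3441 -0.0055] 0.43 [215.0871 285.812 ]
idx,mark 164.18848205747483 -163.019807476779 mark-idx 32.79171046574618
```

The ring turned about 67° (mark from -37° to about +30°) with the lens unmoved, so there's some slip. I'll work out the tables for the long arcs.

Run:
```python
import numpy as np
def T(p0,n,st):
    p=np.radians(p0+st*np.arange(1,n+1));q=np.radians(p0)
    print(p0,[[round(-3.4*(np.sin(a)-np.sin(q)),2),round(3.4*(np.cos(q)-np.cos(a)),2)] for a in p])
T(80,20,10);T(280,20,10);T(120,20,10)
```

```text
80 [[np.float64(-0.05), np.float64(0.59)], [np.float64(-0.0), np.float64(1.18)], [np.float64(0.15), np.float64(1.75)], [np.float64(0.4), np.float64(2.29)], [np.float64(0.74), np.float64(2.78)], [np.float64(1.16), np.float64(3.19)], [np.float64(1.65), np.float64(3.53)], [np.float64(2.19), np.float64(3.79)], [np.float64(2.76), np.float64(3.94)], [np.float64(3.35), np.float64(3.99)], [np.float64(3.94), np.float64(3.94)], [np.float64(4.51), np.float64(3.79)], [np.float64(5.05), np.float64(3.53)], [np.float64(5.53), np.float64(3.19)], [np.float64(5.95), np.float64(2.78)], [np.float64(6.29), np.float64(2.29)], [np.float64(6.54), np.float64(1.75)], [np.float64(6.7), np.float64(1.18)], [np.float64(6.75), np.float64(0.59)], [np.float64(6.7), np.float64(0.0)]]
280 [[np.float64(-0.15), np.float64(-0.57)], [np.float64(-0.4), np.float64(-1.11)], [np.float64(-0.74), np.float64(-1.6)], [np.float64(-1.16), np.float64(-2.01)], [np.float64(-1.65), np.float64(-2.35)], [np.float64(-2.19), np.float64(-2.6)], [np.float64(-2.76), np.float64(-2.76)], [np.float64(-3.35), np.float64(-2.81)], [np.float64(-3.94
[... 519 characters left out ...]
float64(0.9)], [np.float64(1.24), np.float64(1.24)], [np.float64(1.78), np.float64(1.49)], [np.float64(2.35), np.float64(1.65)], [np.float64(2.94), np.float64(1.7)], [np.float64(3.53), np.float64(1.65)], [np.float64(4.11), np.float64(1.49)], [np.float64(4.64), np.float64(1.24)], [np.float64(5.13), np.float64(0.9)], [np.float64(5.55), np.float64(0.49)], [np.float64(5.89), np.float64(0.0)], [np.float64(6.14), np.float64(-0.54)], [np.float64(6.29), np.float64(-1.11)], [np.float64(6.34), np.float64(-1.7)], [np.float64(6.29), np.float64(-2.29)], [np.float64(6.14), np.float64(-2.86)], [np.float64(5.89), np.float64(-3.4)], [np.float64(5.55), np.float64(-3.89)], [np.float64(5.13), np.float64(-4.3)]]
```

{"method": "apply_moves", "body": {"moves": [[[0, 0, 0], [-0.05, 0.59, 0.03], 1], [[0, 0, 0], [0, 1.18, 0.03], 1], [[0, 0, 0], [0.15, 1.75, 0.03], 1], [[0, 0, 0], [0.4, 2.29, 0.03], 1], [[0, 0, 0], [0.74, 2.78, 0.03], 1], [[0, 0, 0], [1.16, 3.19, 0.03], 1], [[0, 0, 0], [1.65, 3.53, 0.03], 1], [[0, 0, 0], [2.19, 3.79, 0.03], 1], [[0, 0, 0], [2.76, 3.94, 0.03], 1], [[0, 0, 0], [3.35, 3.99, 0.03], 1]]}}

```text
time: 20.2
tool_pos: [0.6015, -0.2239, 0.0597]
tool_rot: [0.003, 0.707, 0.707, 0.0]
contact_force: [0.2, -1.6, 6.0]
gripper_width: 0.003
grasp_force: 3.1
```

```bash
cat > n.py <<'E'
from h import *
np.set_printoptions(precision=4,suppress=True)
s=manip.state();print(s["time"],s["tool_pos"],s["contact_force"])
for c in ("side","scene","wrist"):
    f=manip.grab_frame(c)
    save(f,"n_%s_%.2f.png"%(c,s["time"]))
    m,sm=spot(f,"ring_mark");i,si=spot(f,"index_line")
    print(c,"index",i,si,"mark",m,sm,None if m is None else ((np.degrees(np.arctan2(m[1]+.223,m[0]-.5657))-169.5+180)%360-180, np.hypot(m[1]+.223,m[0]-.5657)))
E
python3 n.py
```

```text
20.2 [ 0.6015 -0.2239  0.0597] [ 0.1806 -1.5765  6.0337]
side index [ 0.5198 -0.2113  0.0602] 0.62 mark [ 0.5734 -0.2512  0.0799] 0.82 (np.float64(115.66033434851465), np.float64(0.029253954198377494))
scene index [ 0.5188 -0.2134  0.0568] 0.78 mark [ 0.5781 -0.2597  0.0791] 0.93 (np.float64(119.18436360798415), np.float64(0.038690747262303135))
wrist index None 0 mark [ 0.5741 -0.2537  0.0809] 0.68 (np.float64(115.7521018893724), np.float64(0.03180844589477163))
```

{"method": "apply_moves", "body": {"moves": [[[0, 0, 0], [0.59, -0.05, 0.1], 1], [[0, 0, 0], [1.16, -0.2, 0.1], 1], [[0, 0, 0], [1.7, -0.46, 0.1], 1], [[0, 0, 0], [2.18, -0.8, 0.1], 1], [[0, 0, 0], [2.6, -1.21, 0.1], 1], [[0, 0, 0], [2.94, -1.7, 0.1], 1], [[0, 0, 0], [3.19, -2.24, 0.09], 1], [[0, 0, 0], [3.35, -2.81, 0.08], 1], [[0, 0, 0], [3.4, -3.4, 0.07], 1], [[0, 0, 0], [3.35, -3.99, 0.06], 1], [[0, 0, 0], [3.19, -4.56, 0.05], 1], [[0, 0, 0], [2.94, -5.1, 0.04], 1], [[0, 0, 0], [2.6, -5.59, 0.03], 1], [[0, 0, 0], [2.18, -6.0, 0.02], 1], [[0, 0, 0], [1.7, -6.34, 0.01], 1], [[0, 0, 0], [1.16, -6.6, 0], 1], [[0, 0, 0], [0.59, -6.75, 0], 1], [[0, 0, 0], [0, -6.8, 0], 1]]}}

```text
time: 22.45
tool_pos: [0.5335, -0.2227, 0.0596]
tool_rot: [0.002, 0.707, 0.707, 0.001]
contact_force: [1.7, 2.9, 7.8]
gripper_width: -0.002
grasp_force: 3.8
```

```bash
python3 n.py
```

```text
22.45 [ 0.5335 -0.2227  0.0596] [1.6955 2.944  7.7776]
side index [ 0.5165 -0.2134  0.0576] 0.86 mark [ 0.5768 -0.1902  0.0772] 0.94 (np.float64(-98.17218819792151), np.float64(0.03464684198736448))
scene index [ 0.5194 -0.2169  0.0574] 0.88 mark [ 0.5795 -0.1928  0.0778] 0.9 (np.float64(-104.00674205612336), np.float64(0.03319640238630405))
wrist index [ 0.5194 -0.2081  0.0598] 0.83 mark [ 0.5754 -0.1898  0.0805] 0.6 (np.float64(-95.74615687800176), np.float64(0.034584382438373064))
```

{"method": "apply_moves", "body": {"moves": [[[0, 0, 0], [-0.59, 0.05, 0.05], 1], [[0, 0, 0], [-1.16, 0.2, 0.06], 1], [[0, 0, 0], [-1.7, 0.46, 0.06], 1], [[0, 0, 0], [-2.18, 0.8, 0.06], 1], [[0, 0, 0], [-2.6, 1.21, 0.07], 1], [[0, 0, 0], [-2.94, 1.7, 0.07], 1], [[0, 0, 0], [-3.19, 2.24, 0.08], 1], [[0, 0, 0], [-3.35, 2.81, 0.08], 1], [[0, 0, 0], [-3.4, 3.4, 0.09], 1], [[0, 0, 0], [-3.35, 3.99, 0.1], 1], [[0, 0, 0], [-3.19, 4.56, 0.11], 1], [[0, 0, 0], [-2.94, 5.1, 0.12], 1], [[0, 0, 0], [-2.6, 5.59, 0.13], 1], [[0, 0, 0], [-2.18, 6.0, 0.14], 1], [[0, 0, 0], [-1.7, 6.34, 0.15], 1], [[0, 0, 0], [-1.16, 6.6, 0.16], 1], [[0, 0, 0], [-0.59, 6.75, 0.16], 1], [[0, 0, 0], [0, 6.8, 0.16], 1]]}}

```text
time: 24.7
tool_pos: [0.6026, -0.2245, 0.0596]
tool_rot: [0.004, 0.707, 0.707, 0.001]
contact_force: [0.6, -2.2, 10.3]
gripper_width: -0.001
grasp_force: 4.9
```

```bash
python3 n.py
```

```text
24.7 [ 0.6026 -0.2245  0.0596] [ 0.5579 -2.2298 10.2511]
side index [ 0.5189 -0.2136  0.0579] 0.69 mark [ 0.5393 -0.2426  0.0792] 0.78 (np.float64(47.11625146163067), np.float64(0.03291140371780034))
scene index [ 0.5199 -0.2164  0.0546] 0.87 mark [ 0.539  -0.2445  0.0763] 0.66 (np.float64(49.37590619136006), np.float64(0.03432428600809534))
wrist index [ 0.5175 -0.2108  0.06  ] 0.55 mark None 0 None
```

{"method": "apply_moves", "body": {"moves": [[[0, 0, 0], [0.59, -0.05, 0], 1], [[0, 0, 0], [1.16, -0.2, 0], 1], [[0, 0, 0], [1.7, -0.46, 0], 1], [[0, 0, 0], [2.18, -0.8, 0], 1], [[0, 0, 0], [2.6, -1.21, 0], 1], [[0, 0, 0], [2.94, -1.7, 0], 1], [[0, 0, 0], [3.19, -2.24, -0.01], 1], [[0, 0, 0], [3.35, -2.81, -0.02], 1], [[0, 0, 0], [3.4, -3.4, -0.03], 1], [[0, 0, 0], [3.35, -3.99, -0.04], 1], [[0, 0, 0], [3.19, -4.56, -0.05], 1], [[0, 0, 0], [2.94, -5.1, -0.06], 1], [[0, 0, 0], [2.6, -5.59, -0.07], 1], [[0, 0, 0], [2.18, -6.0, -0.08], 1], [[0, 0, 0], [1.7, -6.34, -0.09], 1], [[0, 0, 0], [1.16, -6.6, -0.1], 1], [[0, 0, 0], [0.59, -6.75, -0.1], 1], [[0, 0, 0], [0, -6.8, -0.1], 1]]}}

```text
time: 26.95
tool_pos: [0.534, -0.2229, 0.0596]
tool_rot: [0.002, 0.707, 0.707, 0.002]
contact_force: [1.0, 3.5, 9.6]
gripper_width: 0.0
grasp_force: 4.6
```

```bash
python3 n.py
```

```text
26.95 [ 0.534  -0.2229  0.0596] [0.9852 3.5327 9.5624]
side index [ 0.5203 -0.2123  0.0578] 0.68 mark [ 0.5977 -0.2191  0.0808] 0.59 (np.float64(-162.55233328915946), np.float64(0.03227965941235027))
scene index [ 0.5207 -0.2161  0.0553] 0.59 mark [ 0.5992 -0.2244  0.075 ] 0.87 (np.float64(-171.918175242753), np.float64(0.033484465274816834))
wrist index [ 0.5189 -0.2107  0.0559] 0.79 mark [ 0.5989 -0.2177  0.0789] 0.88 (np.float64(-160.39867130965638), np.float64(0.03366592374911133))
```

{"method": "apply_moves", "body": {"moves": [[[0, 0, 0], [-0.59, 0.05, 0], 1], [[0, 0, 0], [-1.16, 0.2, 0], 1], [[0, 0, 0], [-1.7, 0.46, 0], 1], [[0, 0, 0], [-2.18, 0.8, 0], 1], [[0, 0, 0], [-2.6, 1.21, 0.01], 1], [[0, 0, 0], [-2.94, 1.7, 0.01], 1], [[0, 0, 0], [-3.19, 2.24, 0.02], 1], [[0, 0, 0], [-3.35, 2.81, 0.02], 1], [[0, 0, 0], [-3.4, 3.4, 0.03], 1], [[0, 0, 0], [-3.35, 3.99, 0.04], 1], [[0, 0, 0], [-3.19, 4.56, 0.05], 1], [[0, 0, 0], [-2.94, 5.1, 0.06], 1], [[0, 0, 0], [-2.6, 5.59, 0.07], 1], [[0, 0, 0], [-2.18, 6.0, 0.08], 1], [[0, 0, 0], [-1.7, 6.34, 0.09], 1], [[0, 0, 0], [-1.16, 6.6, 0.1], 1], [[0, 0, 0], [-0.59, 6.75, 0.1], 1], [[0, 0, 0], [0, 6.8, 0.1], 1]]}}

```text
time: 29.2
tool_pos: [0.6026, -0.2245, 0.0597]
tool_rot: [0.004, 0.707, 0.707, 0.001]
contact_force: [0.2, -2.7, 10.3]
gripper_width: -0.002
grasp_force: 4.9
```

```bash
python3 n.py
```

```text
29.2 [ 0.6026 -0.2245  0.0597] [ 0.209  -2.7495 10.3137]
side index [ 0.5192 -0.2105  0.0587] 0.8 mark [ 0.5377 -0.2037  0.08  ] 0.87 (np.float64(-24.10517398692383), np.float64(0.03404284695714075))
scene index [ 0.5185 -0.2146  0.0572] 0.86 mark [ 0.564  -0.2181  0.0783] 0.63 (np.float64(-60.80250308212855), np.float64(0.0052140995578504636))
wrist index [ 0.5176 -0.2065  0.06  ] 0.88 mark [ 0.5384 -0.1992  0.0764] 0.77 (np.float64(-30.557934175675882), np.float64(0.036257588555315856))
```

The mark is about 22° short of the line. One more ~28° finger arc, then I lift clear.

{"method": "apply_moves", "body": {"moves": [[[0, 0, 0], [0.59, -0.05, 0], 1], [[0, 0, 0], [1.16, -0.2, 0], 1], [[0, 0, 0], [1.6, -0.4, 0], 1], [[0, 0, 0], [1.6, -0.4, 0], 1], [[0, 0, 0], [1.6, -0.4, -0.3], 1], [[0, 0, 0], [1.6, -0.4, -2], 1], [[0, 0, 0], [1.6, -0.4, -6], 1], [[0, 0, 0], [0, -4, -10], 1], [[0, 0, 0], [-2, -8, -14], 1], [[0, 0, 0], [-4, -12, -16], 1], [[0, 0, 0], [-4, -12, -16], 1], [[0, 0, 0], [-4, -12, -16], 1]]}}

```text
time: 30.85
tool_pos: [0.4793, -0.2634, 0.218]
tool_rot: [0.002, 0.708, 0.706, 0.0]
contact_force: [0.7, -0.4, -0.3]
gripper_width: 0.007
grasp_force: 0.0
```

```bash
python3 n.py; python3 n.py
python3 - <<'E'
from h import *
f=manip.grab_frame("wrist");u=px(f,[.5657,-.223,.0785]).astype(int);print(u)
a=f["image"][max(u[1]-60,0):u[1]+60,max(u[0]-60,0):u[0]+60];g=manip.grab_frame("side")["image"][150:250,210:310]
cv2.imwrite("pics/z.png",np.hstack([cv2.resize(a,(400,400)),cv2.resize(g,(400,400))])[:,:,::-1])
E
```

```text
30.85 [ 0.4793 -0.2634  0.218 ] [ 0.653  -0.4123 -0.2744]
side index [ 0.5166 -0.2148  0.0571] 0.75 mark [ 0.5313 -0.2161  0.0802] 0.58 (np.float64(-0.9131871129357876), np.float64(0.03508073609391788))
scene index [ 0.5178 -0.2168  0.0536] 0.82 mark [ 0.5342 -0.2189  0.0793] 0.72 (np.float64(3.066973523650603), np.float64(0.03175588662715865))
wrist index [ 0.5196 -0.2102  0.0588] 0.56 mark [ 0.5325 -0.213   0.0789] 0.8 (np.float64(-6.276137939161174), np.float64(0.03466616645702258))
31.3 [ 0.48   -0.2617  0.215 ] [-0.5196 -0.0784  0.699 ]
side index [ 0.5181 -0.2127  0.0585] 0.57 mark [ 0.5317 -0.2129  0.0807] 0.87 (np.float64(-6.068179329141202), np.float64(0.03542863475574181))
scene index [ 0.5192 -0.2157  0.0584] 0.66 mark [ 0.5339 -0.2158  0.0761] 0.55 (np.float64(-2.1915056853156614), np.float64(0.03254764019595222))
wrist index [ 0.5189 -0.2124  0.0653] 0.83 mark [ 0.531  -0.216   0.0807] 0.89 (np.float64(-0.8750453113589742), np.float64(0.03538593885232927))
[336 141]
```

View pics/z.png

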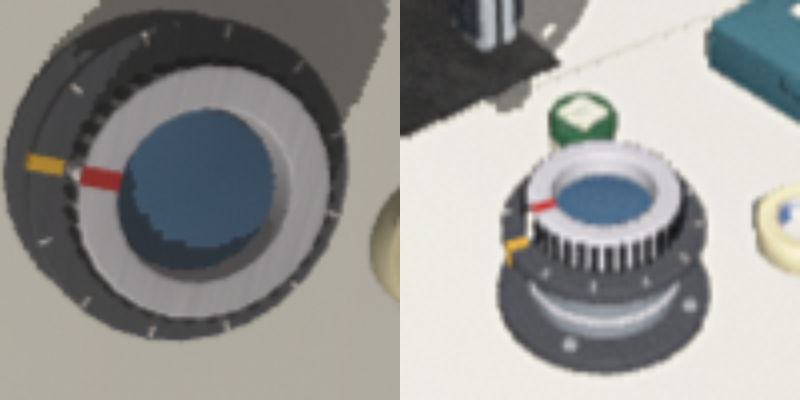

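The red mark at left-panel px (100,180) is in line with the yellow index line at (45,163), to within a few degrees. The count comes to two full turns (about 718°), and the gripper is clear of everything.

```bash
python3 -c "
from plant import manip
print(manip.job_done())"
```

```text
the job is handed in; nothing more can be done
None
```

I slackened the ring two full turns past the first meeting with the yellow line and left the red mark within about 5° of it. The lens head and the things beside it did not visibly move, the gripper is clear, and the job was handed in at about 31 s; the interface gave no verdict.

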